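Lower a ball float into the leaning dip pot

TASK

Take the steel ball float by its stem and lower it, ball first, all the way to the bottom of the deep leaning pot, still holding it until the ball is down there; then let go and leave it lying in the pot. It is a thin hollow float, so do it gently: do not drop it or knock it against the pot. Leave the sleeve, the tape roll and the nut driver where they are.

Things in the scene. Friction and masses are not known exactly. Their poses are not given: they have to be found in the camera images.
- float: hollow steel ball float, 0.12 kg, standing on the bench, stem up, round about its z; origin at the centre of its underside, z up the stem. Along z from the origin: flat foot 40 mm wide at 0; ball 70 mm in diameter, centre at 38 mm; brass collar 22 mm wide up to 79 mm; plain stem 14 mm in diameter up to 165 mm; brass head disc 24 mm wide up to the top at 172 mm. Tips over if pushed.
- float_ball (a point): centre of the float's ball, 38 mm along z from the float's origin
- float_grip (a point): good grip point on the axis of the stem, 140 mm along z from the float's origin; any yaw of the fingers will do
- pot: deep round aluminium pot, fixed, open at the mouth, leaning 0.66 rad (38 degrees) from upright. Origin at the centre of its underside, 63.5 mm above the bench; its z runs out through the mouth; y is level; it leans to its own -x, roughly to the robot's right. Outside 138 mm in diameter, 155 mm long; inside 130 mm in diameter, floor at z = 5 mm, rim at z = 155 mm.
- pot_floor (a point): centre of the pot's inner floor; the inner corner on the pot's -x side is the lowest place, where the ball settles after it is let go (ball centre then 40 to 48 mm above the pot's underside along its z), the stem leaning on the rim
- pot_mouth (a point): centre of the pot's mouth, in the plane of the rim, about 186 mm above the bench. The pot sits in a dark steel stand with two upright cheeks, 120 mm high, outer faces 80 mm either side of the pot's axis
- sleeve: bystander: black sleeve standing on the bench, 71 mm in diameter, 53 mm high; origin at the centre of its underside
- tape: bystander: roll of tape lying flat, 102 mm in diameter, 47 mm high; origin at the centre of its underside
- driver: bystander: nut driver with a green grip lying on the bench, 136 mm long along its y, 34 mm thick; origin at the centre of its underside

How it is judged:
On the way:
1. the ball is at the bottom of the pot (its centre less than 65 mm above the pot's underside, along the pot) while the fingers still hold the float (z of float_ball in the frame of pot between 0.02 and 0.065 m and distance between float_ball and pot_floor below 0.08 m and contact force between the fingers and float above 1 N), for 0.2 s.
At the end, for the whole second after the job is handed in: the float is released and at rest in the pot with its ball on the pot's floor (ball centre less than 60 mm above the pot's underside, along the pot) (z of float_ball in the frame of pot between 0.02 and 0.06 m and distance between float_ball and pot_floor below 0.08 m and linear speed of float below 0.03 m/s and contact force between the fingers and float below 0.1 N); the robot touches nothing.
It fails at once if the float is knocked or pressed against the pot with more than 60 N (contact force between float and pot above 60 N).
It fails at once if the sleeve is moved by more than 30 mm (distance of sleeve from where it was at the start of the episode above 0.03 m).
It fails at once if the tape roll is moved by more than 30 mm (distance of tape from where it was at the start of the episode above 0.03 m).
It fails at once if the nut driver is moved by more than 30 mm (distance of driver from where it was at the start of the episode above 0.03 m).
It also fails if it takes over 42 s, if anything falls off the work surface, if the arm or the gripper's body presses on something with over 40 N, if the wrist force passes 120 N, or if a joint passes its speed limit or range.

ROBOT

A 6-joint arm with a two-finger parallel gripper is mounted at the origin on the work surface; the furniture and walls round the work are solid. World frame = base frame: x ahead of the robot, y to its left, z up, the work surface at z = 0. Lengths are in m, angles in rad, forces in N, time in s.
With the tool pointing down it reaches from about 0.25 to 0.725 m from the base axis. Payload 4 kg.
Tool frame: the origin (TCP) lies midway between the tips of the shut fingers; the grasp point (between the pads) lies bot.pinch_z behind it (bot.pinch_z is the distance from the TCP to the grasp point, in m); z points along the fingers, y is the line along which they close (so a half turn about z gives the same grasp; the last joint's range is limited). The gripper opens to 85 mm and grips with 20 to 120 N. Pads are 22 mm wide; open, the fingers measure 114 mm over their backs; the gripper's body (76 mm by 85 mm) begins 54 mm behind the grasp point. The pads swing forward as they close: fully open they stand 13 mm farther back than shut.
Start: joints at [1.261, 0.241, 0.005, 1.335, 0, 1.571], TCP at [0.152, 0.476, 0.231] pointing down, gripper open.
Joint ranges: [-2.72, 2.72], [-1.05, 1.87], [-1.09, 1.28], [-1.99, 2.15], [-1.42, 1.44], [-3.14, 3.14]. Speed limits (rad/s): [2.79, 2.79, 3.14, 3.14, 3.14, 3.14].

INTERFACE

Orientations are given as a unit quaternion [x, y, z, w].
In Python, from workcell import bot gives the robot as it stands.
- The arm moves only by the tool jog_arm, called as name(argument=value, ...) on one line, values as JSON. Schema: {"type":"object","properties":{"plan":{"type":"array","items":{"type":"array","prefixItems":[{"type":"array","items":{"type":"number"},"minItems":3,"maxItems":3},{"type":"array","items":{"type":"number"},"minItems":3,"maxItems":3},{"type":"number"}],"minItems":3,"maxItems":3},"minItems":1,"maxItems":10},"only":{"type":"string"},"quiet":{"type":"boolean"},"lines":{"type":"string"}},"required":["plan"],"additionalProperties":false}. plan is a list of rows, 1 to 10 of them, each written [[rx, ry, rz], [dx, dy, dz], opening]: a rotation vector rx, ry, rz in shares of 2 pi rad (1.0 is 2 pi rad), then dx, dy, dz in fractions of the full range, 1 being 800 mm, then the finger opening in m; each row is the pose to reach, as a shift and turn from the pose commanded when the call began, along the tool's axes at that moment; what a row does not reach only later rows make up. A row lasts 1/8 s, in which the tool goes at most 0.0625 m and 0.188 rad, less where a joint would pass 70% of its speed; a pose out of reach is approached as far as the arm can. The fingers move at their own pace and stop on an object; the grip force is fixed at half the most. Time passes only in rows, so rows that do not move let the fingers close. The tool returns the time, the measured TCP pose, the force, the opening and the grip force at its end. only (a regular expression) keeps the lines of the reply that match it, lines (a string "A,B") keeps lines A to B, and quiet returns only ok. No shift or turn number may pass 1 either way. Input that does not fit is refused with a message, and nothing moves.
- bot.get_obs(): the state, without advancing time (a new reading comes with each control period).
- bot.camera(name): name is "scene" or "top" or "wrist"; returns the picture (420x560x3 uint8, red, green, blue); there is no depth.
- bot.calibration(name): a dict with "mtx" (3x3 intrinsics, pixels), "k1" (the pictures are not rectified: a ray, as slopes to the right and down, at radius r is drawn at 1 + k1 r^2 times it, then the intrinsics apply), "R" (3x3) and "t" (3): a world point X has camera coordinates R X + t. Camera axes: x right, y down, z forward; pixel columns grow to the right and rows downward; lengths in m; the calibration is good to about 2 mm. A picture is of the moment at which its call begins: read the wrist's pose just before it. calibration takes no time and is no camera call; for the wrist camera it gives the pose at the moment of the call.
- bot.job_done(): hands the job in; it is judged then, once.
The state is a dict: "clock": time; "joint_pos": joint angles; "joint_vel": joint speeds; "tau": joint torques, N m; "eef_pos": TCP position; "tool_rot": TCP orientation; "ft_force": force on the tool from outside, world axes, zero at the start; "ft_torque": the same for the moment, N m; "grip_width": finger opening in m; "grasp_force": force on a finger pad.
Only numpy, scipy, OpenCV 4.12 (cv2) and the standard library are available. Lean on these libraries where they do the work, as an engineer would, in place of code of your own. Each camera call takes 0.05 s, during which the arm holds its last target. There are 200 camera calls.

## Working session

There is one attempt and no reset: what is moved stays moved. The work goes in short steps, Python scripts to look and compute and a tool call to move; the robot and the scene stay as the last step left them, time stands still between calls to the robot, and variables do not carry over. Pictures are saved under pics/ and viewed, at most 10 in all, crops included, and the job is handed in when it is done.

```bash
ls; mkdir -p pics; python3 - <<'E'
from workcell import bot
import cv2,numpy as np
o=bot.get_obs();print(o['eef_pos'],o['tool_rot'],o['clock'],bot.pinch_z)
for n in("scene","top"):
    im=bot.camera(n);cv2.imwrite(f"pics/{n}0.png",im[...,::-1])
    c=bot.calibration(n);print(n,c['k1'],np.round(c['mtx'],1).tolist(),np.round(c['R'],3).tolist(),np.round(c['t'],3), (-np.array(c['R']).T@c['t']).round(3))
E
```

```text
pics
workcell.py
[0.15224017 0.47560759 0.2304009 ] [ 1.54274724e-01  9.88027418e-01 -1.05185206e-03 -1.58082967e-04] 0.0 0.0187
scene -0.12920699883929035 [[454.5, 0.0, 280.0], [0.0, 454.5, 199.2], [0.0, 0.0, 1.0]] [[-0.798, 0.603, 0.006], [0.466, 0.623, -0.628], [-0.382, -0.498, -0.779]] [ 0.341 -0.221  1.386] [0.905 0.622 0.938]
top -0.1696432235631101 [[476.2, 0.0, 281.3], [0.0, 476.2, 202.8], [0.0, 0.0, 1.0]] [[-0.007, -1.0, 0.015], [-0.982, 0.004, -0.188], [0.188, -0.016, -0.982]] [0.101 0.527 1.284] [0.277 0.119 1.359]
```

View pics/scene0.png

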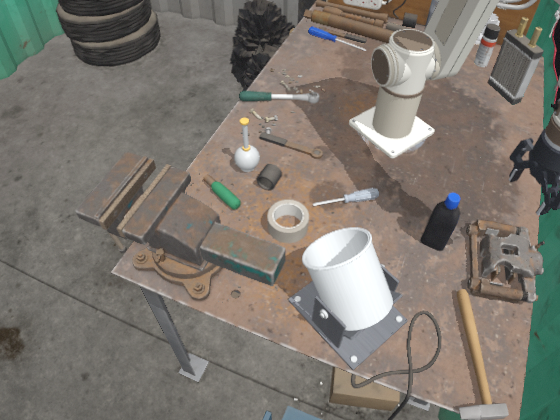

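View pics/top0.png

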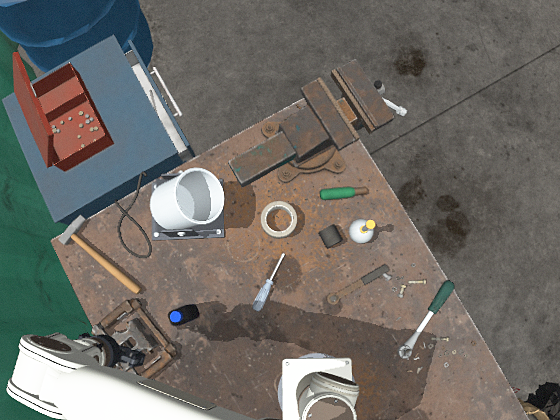

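```bash
python3 - <<'E'
import cv2,numpy as np
a=cv2.imread('pics/scene0.png');b=cv2.imread('pics/top0.png')
A=cv2.resize(a[220:370,280:415],None,fx=3,fy=3,interpolation=2);B=cv2.resize(b[155:250,135:240],None,fx=3.4,fy=3.4,interpolation=2)
C=np.zeros((450,770,3),np.uint8);C[:450,:405]=A;C[:B.shape[0],410:410+B.shape[1]]=B
cv2.imwrite('pics/crop1.png',C)
A=cv2.resize(a[110:180,220:280],None,fx=6,fy=6,interpolation=2);B=cv2.resize(b[210:255,335:395],None,fx=6,fy=6,interpolation=2)
C=np.zeros((420,730,3),np.uint8);C[:420,:360]=A;C[:B.shape[0],365:365+B.shape[1]]=B
cv2.imwrite('pics/crop2.png',C)
E
```

```text
(no output)
```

View pics/crop1.png

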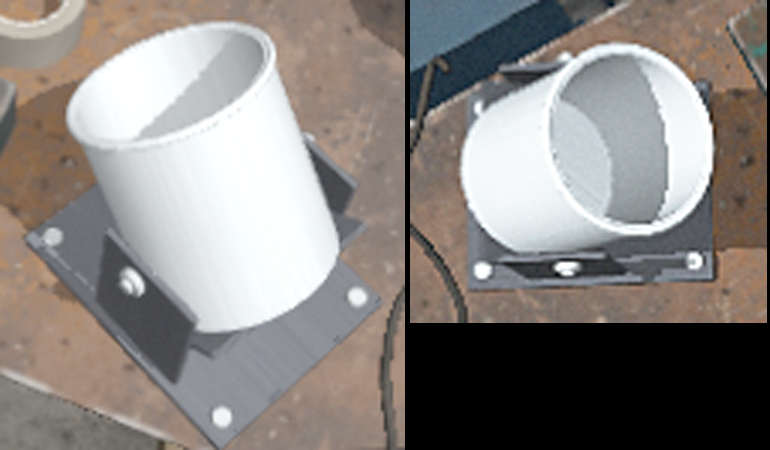

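View pics/crop2.png

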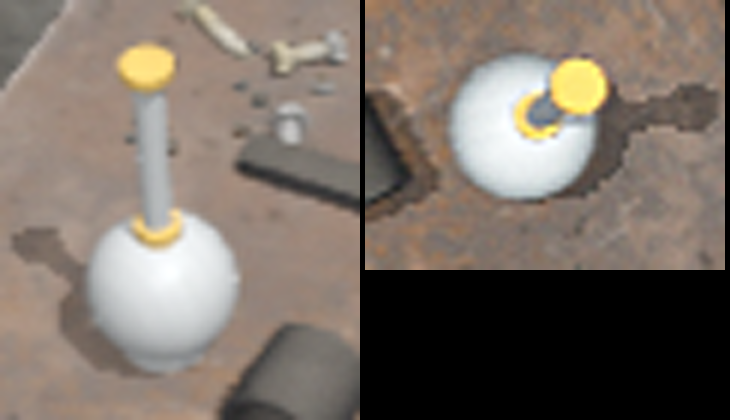

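Float head sits at about scene (244,121) / top (370,224), with the ball at scene (247,158) / top (361,231). The pot's mouth centres at about scene (337,248) / top (200,195), leaning to the right in the top view (world -y). The base plate's bolts are visible, so they give the yaw.

```bash
cat > h.py <<'E'
from workcell import bot
import cv2,numpy as np
def cal(n): return {k:np.array(v) for k,v in bot.calibration(n).items()}
def rays(c,px):
    # k1 model: drawn = s*(1+k1 r^2) = OpenCV radial k1
    u=cv2.undistortPoints(np.array(px,float).reshape(-1,1,2),c['mtx'],np.array([c['k1'],0,0,0],float)).reshape(-1,2)
    d=np.c_[u,np.ones(len(u))]@c['R']; return -c['R'].T@c['t'], d/np.linalg.norm(d,axis=1)[:,None]
def plane(c,px,p0,n):
    o,d=rays(c,px); return o+d*(((np.array(p0)-o)@n)/(d@n))[:,None]
def tri(views):
    A=0;b=0;L=[]
    for c,p in views:
        o,d=rays(c,[p]);P=np.eye(3)-np.outer(d[0],d[0]);A=A+P;b=b+P@o;L.append((P,o))
    x=np.linalg.solve(A,b); return x,max(np.linalg.norm(P@(x-o)) for P,o in L)
E
python3 - <<'E'
from h import *
np.set_printoptions(precision=4,suppress=True)
S,T=cal('scene'),cal('top')
a=cv2.imread('pics/scene0.png');b=cv2.imread('pics/top0.png')
def cent(im,box,lo,hi,top=None):
    x0,y0,x1,y1=box;m=cv2.inRange(cv2.cvtColor(im[y0:y1,x0:x1],cv2.COLOR_BGR2HSV),lo,hi)
    n,l,st,ce=cv2.connectedComponentsWithStats(m);i=1+np.argmax(st[1:,4]);return ce[i]+[x0,y0],st[i]
hs,s1=cent(a,(230,112,260,130),(15,110,120),(35,255,255));ht,s2=cent(b,(365,215,380,232),(15,110,120),(35,255,255))
print('head',hs,s1,ht,s2,tri([(S,hs),(T,ht)]))
# ball: min enclosing circle centres read off crop
bs=np.array([163,286])/6-.4+[220,110];bt=np.array([523-365,127])/6-.4+[335,210]
print('ball',bs,bt,tri([(S,bs),(T,bt)]))
f=lambda p,s,o:(np.array(p,float)+.5)/s-.5+o
es=f([(67,112),(80,138),(110,149),(150,147),(200,132),(250,100),(272,70),(274,48),(255,28),(210,23),(150,40),(105,62),(78,90)],3,[280,220])
et=f(np.array([(552,110),(555,140),(565,175),(590,210),(620,228),(650,233),(685,220),(707,190),(713,150),(705,110),(685,75),(655,52),(620,43),(585,55),(562,80)])-[410,0],3.4,[135,155])
Es=cv2.fitEllipse(es.astype(np.float32));Et=cv2.fitEllipse(et.astype(np.float32));print(Es,Et)
M,e=tri([(S,Es[0]),(T,Et[0])]);print('mouth',M,e)
B=[tri([(S,f(p,3,[280,220])),(T,f(np.array(q)-[410,0],3.4,[135,155]))]) for p,q in [((222,416),(480,103)),((357,297),(483,270))]];print(B)
Z=[0,0,1]
bs=plane(S,f([(222,416),(357,297),(53,237)],3,[280,220]),[0,0,.006],Z);bt=plane(T,f(np.array([(483,270),(695,261)])-[410,0],3.4,[135,155]),[0,0,.006],Z);print(bs,bt)
def an(v):return np.arctan2(v[1],v[0])
print('yaw pot x:',an(bs[0]-bs[2]),an(bt[0]-bt[1]),'pot y:',an(bs[1]-bs[0])-np.pi/2, an(bs[0]-bs[1])-np.pi/2)
for yaw in (1.45,1.5,1.55,1.6,1.65,1.7):
    n=np.array([-np.sin(.66)*np.cos(yaw),-np.sin(.66)*np.sin(yaw),np.cos(.66)])
    for c,e in((S,es),(T,et)):
        r=np.linalg.norm(plane(c,e,M,n)-M,axis=1);print(yaw,r.mean(),r.std(),end=' ')
    print('origin',M-.155*n)
E
```

```text
head [243.9286 120.9643] [10  6  9  7 56] [370.2083 224.    ] [ 1  5 10  9 72] (array([ 0.448 , -0.1262,  0.1704]), np.float64(3.955206462382023e-05))
ball [246.7667 157.2667] [360.9333 230.7667] (array([ 0.4478, -0.1259,  0.0389]), np.float64(0.0002828016744281769))
((336.8856201171875, 248.4575958251953), (35.07225799560547, 73.19532775878906), 68.60387420654297) ((200.26239013671875, 195.27223205566406), (45.55694580078125, 57.4249267578125), 158.21151733398438)
mouth [0.5209 0.3052 0.1835] 0.0012182901070692095
[(array([0.5871, 0.4622, 0.022 ]), np.float64(0.0005527839079635024)), (array([0.4449, 0.4558, 0.0127]), np.float64(0.0008073852592097469))]
[[0.5819 0.459  0.006 ]
 [0.4421 0.454  0.006 ]
 [0.5898 0.279  0.006 ]] [[0.4453 0.4582 0.006 ]
 [0.4528 0.2773 0.006 ]]
yaw pot x: 1.6151040962675138 1.6119642311614275 pot y: -4.676604674802344 -1.5350120212125509
1.45 0.07756645134332327 0.006982088909129641 1.45 0.069073985841924 0.0036845267171491196 origin [0.5324 0.3996 0.0611]
1.5 0.0762561127356449 0.005405498839018729 1.5 0.06926686430598465 0.0034623300494747017 origin [0.5277 0.4    0.0611]
1.55 0.0750640939349131 0.004158219869369636 1.55 0.06948024633946949 0.0032936858731358477 origin [0.5229 0.4002 0.0611]
1.6 0.07397997127379878 0.0034340815413901934 1.6 0.06971492711525204 0.003197344744310861 origin [0.5182 0.4002 0.0611]
1.65 0.07299296645638041 0.0034053860314700313 1.65 0.0699716574170963 0.0031903338606049008 origin [0.5134 0.4    0.0611]
1.7 0.07209233896238418 0.003955834169763944 1.7 0.07025113329011538 0.003283463318210211 origin [0.5087 0.3995 0.0611]
```

```bash
cat >> h.py <<'E'
from scipy.spatial.transform import Rotation as R
def delta(pos,x,y,frm=None):
    """tool-frame rotvec and shift to reach TCP pos with tool axes x,y"""
    o=bot.get_obs();R0=R.from_quat(o['tool_rot']);x=np.array(x,float);x/=np.linalg.norm(x);y=np.array(y,float);y-=x*(x@y);y/=np.linalg.norm(y)
    Rt=R.from_matrix(np.c_[x,y,np.cross(x,y)])
    print('rv',(R0.inv()*Rt).as_rotvec().round(4),'d',R0.inv().apply(np.array(pos)-o['eef_pos']).round(4))
E
python3 - <<'E'
from h import *
S,T=cal('scene'),cal('top')
print('bottle',tri([(S,(452,201)),(T,(176,316))]))
delta([.448,-.126,.27],[0,1,0],[1,0,0])
E
```

```text
bottle (array([0.22103217, 0.36180849, 0.16445852]), np.float64(0.0007597323465669056))
rv [-1.600e-03  1.200e-03  1.261e+00] d [-0.4651 -0.4829 -0.0386]
```

The manual's scale: shifts go in shares of 800 mm and turns go in shares of 2 pi rad. Converting my numbers, -0.483 m / 0.8 = -0.6038, -0.04 m / 0.8 = -0.05, 1.261 rad / 6.2832 = 0.2007.

jog_arm(plan=[[[0,0,0.0239],[0,0,-0.0625],0.06],[[0,0,0.2007],[-0.5813,-0.6038,-0.05],0.06],[[0,0,0.2007],[-0.5813,-0.6038,-0.05],0.06],[[0,0,0.2007],[-0.5813,-0.6038,-0.05],0.06],[[0,0,0.2007],[-0.5813,-0.6038,-0.05],0.06],[[0,0,0.2007],[-0.5813,-0.6038,-0.05],0.06],[[0,0,0.2007],[-0.5813,-0.6038,-0.05],0.06],[[0,0,0.2007],[-0.5813,-0.6038,-0.05],0.06],[[0,0,0.2007],[-0.5813,-0.6038,-0.05],0.06],[[0,0,0.2007],[-0.5813,-0.6038,-0.05],0.06]])

```text
clock: 1.35
eef_pos: [0.4008, -0.0307, 0.2728]
tool_rot: [0.707, 0.707, 0.0, -0.0]
ft_force: [0.9, 0.5, 1.0]
grip_width: 0.0602
grasp_force: 0.0
```

jog_arm(plan=[[[0,0,0],[0,0,0],0.06]])

```text
clock: 1.48
eef_pos: [0.4012, -0.0323, 0.2721]
tool_rot: [0.71, 0.704, -0.001, -0.0]
ft_force: [-0.7, 0.3, 0.4]
grip_width: 0.0597
grasp_force: 0.0
```

```bash
python3 - <<'E'
from h import *
o=bot.get_obs();print(o['joint_pos'],o['eef_pos'])
delta([.448,-.126,.27],[0,1,0],[1,0,0])
E
```

```text
[-7.99324471e-02  3.16017276e-02 -1.34216127e-01  1.40601931e+00
 -5.96583853e-04  1.49933062e+00] [ 0.40121725 -0.0323204   0.27214014]
rv [-0.0011  0.0005 -0.0085] d [-0.0933  0.0476  0.0021]
```

Scaled: -0.093 m / 0.8 = -0.1163, 0.048 m / 0.8 = 0.06, -0.008 rad / 6.2832 = -0.0013.

jog_arm(plan=[[[0,0,-0.0013],[-0.05,0.025,0],0.06],[[0,0,-0.0013],[-0.1163,0.06,0.0025],0.06],[[0,0,-0.0013],[-0.1163,0.06,0.0025],0.06],[[0,0,-0.0013],[-0.1163,0.06,0.0025],0.06]])

```text
clock: 1.98
eef_pos: [0.4477, -0.1204, 0.2704]
tool_rot: [0.704, 0.71, -0.0, -0.001]
ft_force: [0.2, 0.1, -0.4]
grip_width: 0.0601
grasp_force: 0.0
```

```bash
python3 - <<'E'
from h import *
im=bot.camera('wrist');cv2.imwrite('pics/w1.png',im[...,::-1])
W=cal('wrist')
m=cv2.inRange(cv2.cvtColor(im,cv2.COLOR_RGB2HSV),(15,110,120),(35,255,255))
n,l,st,ce=cv2.connectedComponentsWithStats(m)
for i in range(1,n):
    if st[i,4]>60: print(st[i],ce[i],plane(W,[ce[i]],[0,0,.172],[0,0,1]))
print(tri([(W,ce[1+np.argmax(st[1:,4])]),(cal('scene'),(243.93,120.96)),(cal('top'),(370.21,224.))]))
delta([.448,-.126,.1215],[0,1,0],[1,0,0])
E
```

```text
[260 204  30  29 121] [277.28099174 213.66942149] [[ 0.44966664 -0.12308071  0.172     ]]
(array([ 0.44874526, -0.12497536,  0.17108373]), np.float64(0.0017631589051978066))
rv [-0.0013 -0.0008  0.0096] d [-0.006   0.0004  0.1492]
```

View pics/w1.png

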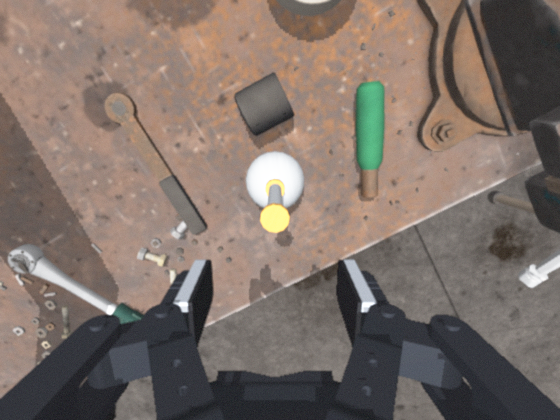

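The head disc is at (275,218) and the stem runs up to the collar near (276,187). The fingers straddle it, with clear space on both sides. Descending.

Scaled: 0.149 m / 0.8 = 0.1863, 0.14 m / 0.8 = 0.175.

jog_arm(plan=[[[0,0,0],[0,0,0.05],0.06],[[0,0,0],[0,0,0.1],0.06],[[0,0,0],[0,0,0.1438],0.06],[[0,0,0],[0,0,0.175],0.06],[[0,0,0],[0,0,0.1863],0.06],[[0,0,0],[0,0,0.1863],0.06],[[0,0,0],[0,0,0.1863],0.06]])

```text
clock: 2.9
eef_pos: [0.4493, -0.1215, 0.1232]
tool_rot: [0.704, 0.71, 0.001, 0.001]
ft_force: [0.4, -0.1, 0.5]
grip_width: 0.0601
grasp_force: 0.0
```

```bash
python3 - <<'E'
from h import *
delta([.448,-.1255,.1215],[0,1,0],[1,0,0])
E
```

```text
rv [0.0024 0.0006 0.0087] d [-0.004  -0.0014  0.0017]
```

Scaled: -0.004 m / 0.8 = -0.005, -0.001 m / 0.8 = -0.0013, 0.009 rad / 6.2832 = 0.0014.

jog_arm(plan=[[[0,0,0.0014],[-0.005,-0.0013,0.0013],0.06],[[0,0,0.0014],[-0.005,-0.0013,0.0013],0.03],[[0,0,0.0014],[-0.005,-0.0013,0.0013],0.01],[[0,0,0.0014],[-0.005,-0.0013,0.0013],0.005],[[0,0,0.0014],[-0.005,-0.0013,0.0013],0.005],[[0,0,0.0014],[-0.005,-0.0013,0.0013],0.005],[[0,0,0.0014],[-0.005,-0.0013,0.0013],0.005],[[0,0,0.0014],[-0.005,-0.0013,0.0013],0.005]])

```text
clock: 3.9
eef_pos: [0.4477, -0.1257, 0.1212]
tool_rot: [0.707, 0.707, 0.0, 0.0]
ft_force: [-0.8, -0.7, 2.7]
grip_width: 0.0173
grasp_force: 53.2
```

Scaled: -0.22 m / 0.8 = -0.275, -0.2 m / 0.8 = -0.25.

jog_arm(plan=[[[0,0,0],[0,0,-0.025],0.005],[[0,0,0],[0,0,-0.075],0.005],[[0,0,0],[0,0,-0.1375],0.005],[[0,0,0],[0,0,-0.2],0.005],[[0,0,0],[0,0,-0.25],0.005],[[0,0,0],[0,0,-0.275],0.005],[[0,0,0],[0,0,-0.275],0.005]])

```text
clock: 4.78
eef_pos: [0.448, -0.1257, 0.3416]
tool_rot: [0.707, 0.707, 0.001, 0.001]
ft_force: [-0.1, -0.1, -1.1]
grip_width: 0.0171
grasp_force: 53.9
```

```bash
python3 - <<'E'
from h import *
n=np.array([.024,-.613,.790]);M=np.array([.521,.305,.185])
delta(M+n*.19,np.cross([.999,.039,0],-n),[.999,.039,0]); print(M+n*.19)
E
```

```text
rv [ 0.0151  0.6607 -0.0378] d [0.3143 0.0773 0.0065]
[0.52556 0.18853 0.3351 ]
```

Scaled: 0.314 m / 0.8 = 0.3925, 0.295 m / 0.8 = 0.3688, 0.05 rad / 6.2832 = 0.008.

jog_arm(plan=[[[0,0.008,0],[0.025,0.0063,0],0.005],[[0,0.0239,0],[0.075,0.0188,0],0.005],[[0,0.0398,-0.0016],[0.1375,0.0338,0],0.005],[[0,0.0573,-0.0032],[0.2,0.05,0],0.005],[[0.0016,0.0732,-0.0048],[0.2625,0.065,0.0025],0.005],[[0.0024,0.0891,-0.0056],[0.325,0.08,0.005],0.005],[[0.0024,0.1003,-0.006],[0.3688,0.0913,0.0075],0.005],[[0.0024,0.105,-0.006],[0.3925,0.0963,0.0075],0.005],[[0.0024,0.105,-0.006],[0.3925,0.0963,0.0075],0.005],[[0.0024,0.105,-0.006],[0.3925,0.0963,0.0075],0.005]])

```text
clock: 6.02
eef_pos: [0.5246, 0.1876, 0.3349]
tool_rot: [0.656, 0.682, 0.224, -0.234]
ft_force: [-0.5, 0.5, -0.8]
grip_width: 0.0173
grasp_force: 53.6
```

jog_arm(plan=[[[0,0,0],[0,0,0],0.005],[[0,0,0],[0,0,0],0.005]])

```text
clock: 6.28
eef_pos: [0.5249, 0.1877, 0.3354]
tool_rot: [0.656, 0.682, 0.224, -0.234]
ft_force: [0.2, -0.3, -1.0]
grip_width: 0.0173
grasp_force: 53.4
```

```bash
python3 - <<'E'
from h import *
o=bot.get_obs();print(o['joint_pos'])
n=np.array([.024,-.613,.790]);M=np.array([.521,.305,.185])
delta(M+n*.19,np.cross([.999,.039,0],-n),[.999,.039,0])
a=bot.camera('scene')[...,::-1];b=bot.camera('top')[...,::-1];w=bot.camera('wrist')[...,::-1]
C=np.zeros((560,790,3),np.uint8)
C[:280,:373]=cv2.resize(w,(373,280))
A=cv2.resize(a[150:350,230:430],(400,400));C[:400,380:780]=A
C[285:560,:370]=cv2.resize(b[130:260,100:275],(370,275))
cv2.imwrite('pics/c3.png',C);cv2.imwrite('pics/scene3.png',a);cv2.imwrite('pics/top3.png',b);cv2.imwrite('pics/w3.png',w)
E
```

```text
[0.00336875 0.29873552 0.18730828 1.48712908 0.65929379 1.52685935]
rv [-0.0001  0.0005 -0.0012] d [0.0005 0.0007 0.0008]
```

View pics/c3.png

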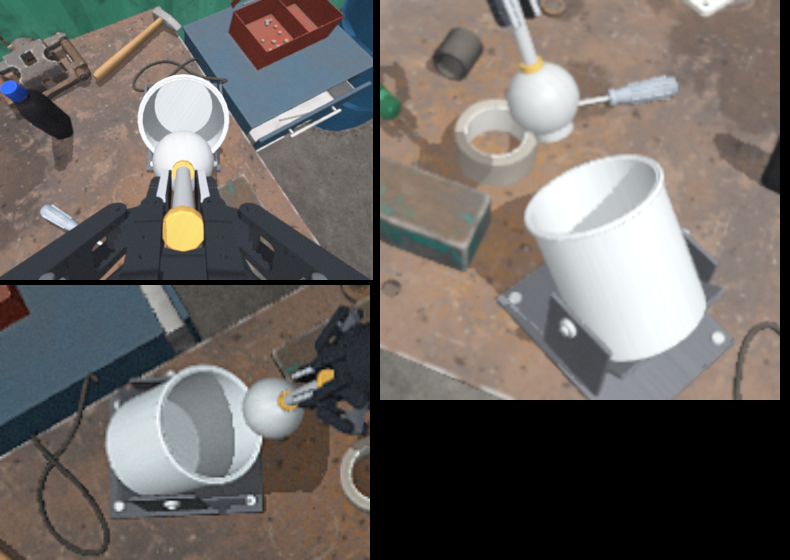

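The ball hangs in line with the pot axis: scene (311,198), top (229,188). In the wrist view the mouth lies symmetrically ahead of it. Checking the numbers.

```bash
python3 - <<'E'
from h import *
np.set_printoptions(precision=4,suppress=True)
S,T,W=cal('scene'),cal('top'),cal('wrist')
b,e=tri([(S,(311.3,198.3)),(T,(229.,188.1))]);print('ball',b,e)
o=bot.get_obs();z=R.from_quat(o['tool_rot']).apply([0,0,1]);print('pred',o['eef_pos']+z*.0833)
n=np.array([.024,-.613,.790]);n/=np.linalg.norm(n);M=np.array([.521,.305,.185]);px=np.array([-.039,.999*.790,.613]);px-=n*(n@px);px/=np.linalg.norm(px);py=np.cross(n,px)
for q in(b,o['eef_pos']+z*.0833):print('in pot frame from mouth',px@(q-M),py@(q-M),n@(q-M))
# wrist rim points (left, right extremes and far top of outer rim), onto rim plane
w=cv2.imread('pics/w3.png');m=cv2.inRange(cv2.cvtColor(w,cv2.COLOR_BGR2HSV),(0,0,170),(180,45,255));
n_,l,st,ce=cv2.connectedComponentsWithStats(m[100:260,190:360]);i=1+np.argmax(st[1:,4]);print(st[i])
p=np.array([(207,177),(343,177),(276,114)],float)
q=plane(W,p,M,n);print(np.c_[(q-M)@px,(q-M)@py])
E
```

```text
ball [0.5229 0.2238 0.2609] 0.0005820677131420557
pred [0.5228 0.239  0.2694]
in pot frame from mouth -0.017604735785120784 0.0013811763967052492 0.10973703007493973
in pot frame from mouth -0.0003896311875432948 0.0007941679281036485 0.10711844726993028
[   16    11   142   149 13010]
[[ 0.0068  0.0723]
 [ 0.0054 -0.0712]
 [ 0.0698 -0.001 ]]
```

The ball has pivoted about 17 mm toward pot -x in the pads because gravity makes it sag. I'll offset for that and lower partway, then re-measure.

Scaled: 0.09 m / 0.8 = 0.1125, 0.01 m / 0.8 = 0.0125.

jog_arm(plan=[[[0,0,0],[0.0063,0,0.0125],0.005],[[0,0,0],[0.0125,0,0.0313],0.005],[[0,0,0],[0.0125,0,0.0563],0.005],[[0,0,0],[0.0125,0,0.0813],0.005],[[0,0,0],[0.0125,0,0.1],0.005],[[0,0,0],[0.0125,0,0.1125],0.005],[[0,0,0],[0.0125,0,0.1125],0.005],[[0,0,0],[0.0125,0,0.1125],0.005]])

```text
clock: 7.42
eef_pos: [0.5224, 0.2513, 0.2704]
tool_rot: [0.656, 0.682, 0.224, -0.234]
ft_force: [-0.5, 0.5, -2.1]
grip_width: 0.017
grasp_force: 53.7
```

```bash
python3 - <<'E'
from h import *
a=bot.camera('scene')[...,::-1];b=bot.camera('top')[...,::-1]
cv2.imwrite('pics/scene4.png',a);cv2.imwrite('pics/top4.png',b)
C=np.zeros((400,790,3),np.uint8)
C[:400,:400]=cv2.resize(a[180:300,270:390],(400,400));C[:380,405:785]=cv2.resize(b[140:240,155:255],(380,380));cv2.imwrite('pics/c4.png',C)
E
```

```text
(no output)
```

View pics/c4.png

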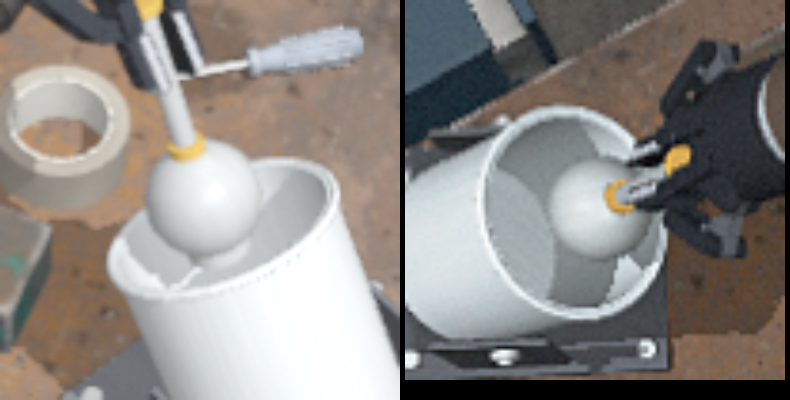

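```bash
cat > pf.py <<'E'
from h import *
np.set_printoptions(precision=4,suppress=True)
n=np.array([.024,-.613,.790]);n/=np.linalg.norm(n);M=np.array([.521,.305,.185]);px=np.array([-.039,.999*.790,.613]);px-=n*(n@px);px/=np.linalg.norm(px);py=np.cross(n,px)
def pot(q): return np.array([px@(q-M),py@(q-M),n@(q-M)+.155])
def show(ball=None):
    o=bot.get_obs();z=R.from_quat(o['tool_rot']).apply([0,0,1]);g=o['eef_pos']-z*.0187
    print('grasp in pot',pot(g),'F',o['ft_force'],'grip',o['grip_width'],o['grasp_force'],o['clock'])
    if ball is not None: print('ball',ball,'pot',pot(ball),'len',np.linalg.norm(ball-g))
E
python3 - <<'E'
from pf import *
b,e=tri([(cal('scene'),(330.5,238.7)),(cal('top'),(205.9,193.8))]);print(e);show(b)
E
```

```text
0.00017765604879008286
grasp in pot [0.0099 0.0004 0.2744] F [ 1.1207  0.0534 -1.7251] grip 0.016892686539334213 53.695018887519836 7.525
ball [0.5225 0.2878 0.198 ] pot [-0.0057 -0.0008  0.1759] len 0.09970056377843502
```

Scaled: 0.118 m / 0.8 = 0.1475, -0.012 m / 0.8 = -0.015.

jog_arm(plan=[[[0,0,0],[0,0,0.0125],0.005],[[0,0,0],[0,0,0.0313],0.005],[[0,0,0],[-0.005,0,0.0563],0.005],[[0,0,0],[-0.0075,0,0.0813],0.005],[[0,0,0],[-0.0125,0,0.1063],0.005],[[0,0,0],[-0.015,0,0.125],0.005],[[0,0,0],[-0.015,0,0.1375],0.005],[[0,0,0],[-0.015,0,0.145],0.005],[[0,0,0],[-0.015,0,0.1475],0.005],[[0,0,0],[-0.015,0,0.1475],0.005]])

```text
clock: 8.78
eef_pos: [0.5198, 0.3142, 0.1697]
tool_rot: [0.656, 0.682, 0.224, -0.234]
ft_force: [-0.5, -0.5, -2.1]
grip_width: 0.0171
grasp_force: 54.1
```

```bash
python3 -c "
from pf import *
show()"
```

```text
grasp in pot [-0.0021  0.0009  0.156 ] F [-0.487  -0.4638 -2.0838] grip 0.01708041686447037 54.07416880130768 8.775
```

Scaled: 0.006 m / 0.8 = 0.0075, 0.004 m / 0.8 = 0.005.

jog_arm(plan=[[[0,0,0],[0,0,0.0025],0.005],[[0,0,0],[0,0,0.005],0.005],[[0,0,0],[0,0,0.0075],0.005],[[0,0,0],[0,0,0.0075],0.005]])

```text
clock: 9.28
eef_pos: [0.5192, 0.3179, 0.1645]
tool_rot: [0.656, 0.682, 0.224, -0.234]
ft_force: [1.1, -0.2, -1.3]
grip_width: 0.0168
grasp_force: 54.1
```

jog_arm(plan=[[[0,0,0],[0,0,0.0013],0.005],[[0,0,0],[0,0,0.0025],0.005],[[0,0,0],[0,0,0.0025],0.005]])

```text
clock: 9.65
eef_pos: [0.5197, 0.319, 0.1635]
tool_rot: [0.656, 0.682, 0.224, -0.234]
ft_force: [0.3, -1.5, 1.0]
grip_width: 0.0171
grasp_force: 53.9
```

```bash
python3 -c "
from pf import *
show()"
```

```text
grasp in pot [-0.0021  0.0008  0.1481] F [ 0.3082 -1.4517  1.0279] grip 0.01708499678545373 53.926920890808105 9.65
```

Contact felt at the floor (about 3 N). Now I'll lean the float gently toward the low side while still holding it.

Scaled: -0.0147 m / 0.8 = -0.0184, -0.011 m / 0.8 = -0.0138, 0.14 rad / 6.2832 = 0.0223.

jog_arm(plan=[[[0,0.0048,0],[-0.0038,0,0],0.005],[[0,0.0111,0],[-0.0088,0,0],0.005],[[0,0.0175,0],[-0.0138,0,0],0.005],[[0,0.0223,0],[-0.0184,0,0],0.005],[[0,0.0223,0],[-0.0184,0,0],0.005]])

```text
clock: 10.28
eef_pos: [0.52, 0.3066, 0.1536]
tool_rot: [0.639, 0.663, 0.269, -0.282]
ft_force: [0.1, -3.2, 0.3]
grip_width: 0.0171
grasp_force: 54.1
```

```bash
python3 -c "
from pf import *
show()"
```

```text
grasp in pot [-0.0206  0.0011  0.1477] F [ 0.0642 -3.2255  0.3214] grip 0.017110825951948717 54.05092477798462 10.275
```

Scaled: -0.0144 m / 0.8 = -0.018, -0.002 m / 0.8 = -0.0025, 0.14 rad / 6.2832 = 0.0223.

jog_arm(plan=[[[0,0.0048,0],[-0.0038,0,-0.0005],0.005],[[0,0.0111,0],[-0.0088,0,-0.0013],0.005],[[0,0.0175,0],[-0.0138,0,-0.0019],0.005],[[0,0.0223,0],[-0.018,0,-0.0025],0.005],[[0,0.0223,0],[-0.018,0,-0.0025],0.005],[[0,0.0223,0],[-0.018,0,-0.0025],0.005]])

```text
clock: 11.02
eef_pos: [0.5221, 0.2958, 0.1479]
tool_rot: [0.617, 0.642, 0.316, -0.327]
ft_force: [-0.3, -7.0, 10.0]
grip_width: 0.017
grasp_force: 55.2
```

```bash
python3 - <<'E'
from pf import *
show()
a=bot.camera('scene')[...,::-1];b=bot.camera('top')[...,::-1]
C=np.zeros((400,790,3),np.uint8)
C[:400,:400]=cv2.resize(a[200:320,280:400],(400,400));C[:380,405:785]=cv2.resize(b[140:240,155:255],(380,380));cv2.imwrite('pics/c5.png',C)
E
```

```text
grasp in pot [-0.0353 -0.0004  0.1493] F [-0.2845 -6.9923 10.0471] grip 0.01699000717145677 55.155821442604065 11.025
```

View pics/c5.png

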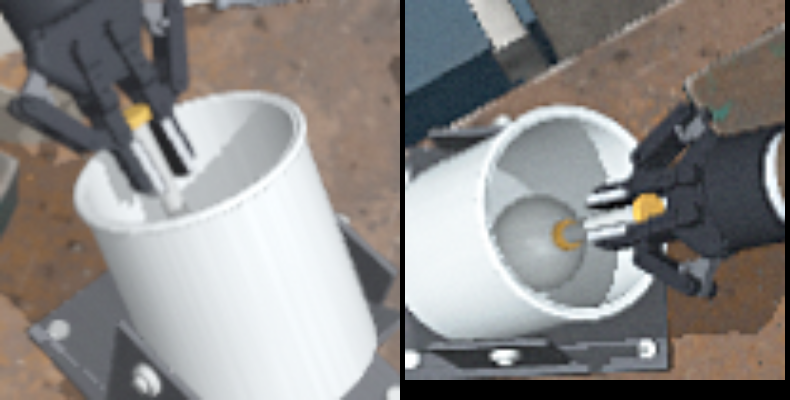

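The ball sits at the bottom: top crop centre (541,242), full-frame (191,203). The stem is between the pads, and contact is about 12 N along the pot axis. I'll check its position and ease off slightly.

Scaled: -0.0015 m / 0.8 = -0.0019, -0.001 m / 0.8 = -0.0013.

jog_arm(plan=[[[0,0,0],[0,0,-0.0013],0.005],[[0,0,0],[0,0,-0.0019],0.005],[[0,0,0],[0,0,-0.0019],0.005]])

```text
clock: 11.5
eef_pos: [0.5213, 0.2949, 0.1475]
tool_rot: [0.617, 0.642, 0.315, -0.327]
ft_force: [0.2, -4.7, 7.0]
grip_width: 0.0165
grasp_force: 57.1
```

```bash
python3 - <<'E'
from pf import *
show()
for z in(.043,.048): print(pot(plane(cal('top'),[(190.5,203.3)],M+n*(z-.155),n)[0]))
E
```

```text
grasp in pot [-0.0362  0.0004  0.1495] F [ 0.1788 -4.6849  6.9915] grip 0.01652467287300517 57.11654305458069 11.5
[-0.033  -0.0021  0.043 ]
[-0.0303 -0.001   0.048 ]
```

Scaled: -0.004 m / 0.8 = -0.005, -0.002 m / 0.8 = -0.0025.

jog_arm(plan=[[[0,0,0],[-0.0025,0,-0.0006],0.005],[[0,0,0],[-0.005,0,-0.0013],0.005],[[0,0,0],[-0.005,0,-0.0013],0.015],[[0,0,0],[-0.005,0,-0.0013],0.016],[[0,0,0],[-0.005,0,-0.0013],0.017],[[0,0,0],[-0.005,0,-0.0013],0.0175],[[0,0,0],[-0.005,0,-0.0013],0.018],[[0,0,0],[-0.005,0,-0.0013],0.0185],[[0,0,0],[-0.005,0,-0.0013],0.019],[[0,0,0],[-0.005,0,-0.0013],0.02]])

```text
clock: 12.75
eef_pos: [0.5209, 0.2918, 0.1442]
tool_rot: [0.618, 0.642, 0.314, -0.327]
ft_force: [-0.2, -2.6, 5.5]
grip_width: 0.0204
grasp_force: 4.7
```

jog_arm(plan=[[[0,0,0],[0,0,0],0.021],[[0,0,0],[0,0,0],0.023],[[0,0,0],[0,0,0],0.026],[[0,0,0],[0,0,0],0.03],[[0,0,0],[0,0,0],0.034],[[0,0,0],[0,0,0],0.034]])

```text
clock: 13.5
eef_pos: [0.5204, 0.2916, 0.1433]
tool_rot: [0.618, 0.642, 0.313, -0.327]
ft_force: [0.5, -0.5, -1.1]
grip_width: 0.0339
grasp_force: 0.0
```

```bash
python3 -c "
from pf import *
show()"
```

```text
grasp in pot [-0.0412  0.0015  0.1482] F [ 0.4992 -0.5188 -1.1275] grip 0.03392307293258836 0.0 13.5
```

Scaled: -0.14 m / 0.8 = -0.175, -0.12 m / 0.8 = -0.15.

jog_arm(plan=[[[0,0,0],[0,0,-0.0063],0.034],[[0,0,0],[0,0,-0.015],0.036],[[0,0,0],[0,0,-0.0275],0.042],[[0,0,0],[0,0,-0.0425],0.05],[[0,0,0],[0,0,-0.0625],0.06],[[0,0,0],[0,0,-0.0875],0.06],[[0,0,0],[0,0,-0.1188],0.06],[[0,0,0],[0,0,-0.15],0.06],[[0,0,0],[0,0,-0.175],0.06],[[0,0,0],[0,0,-0.175],0.06]])

```text
clock: 14.75
eef_pos: [0.5261, 0.1772, 0.2271]
tool_rot: [0.619, 0.642, 0.314, -0.326]
ft_force: [0.2, 0.5, -0.3]
grip_width: 0.0597
grasp_force: 0.0
```

jog_arm(plan=[[[0,0,0],[0,0,0],0.06],[[0,0,0],[0,0,0],0.06],[[0,0,0],[0,0,0],0.06]])

```text
clock: 15.12
eef_pos: [0.5245, 0.1792, 0.2255]
tool_rot: [0.618, 0.642, 0.313, -0.328]
ft_force: [-0.6, -0.3, 0.5]
grip_width: 0.0605
grasp_force: 0.0
```

```bash
python3 - <<'E'
from pf import *
show()
w=bot.camera('wrist')[...,::-1];b=bot.camera('top')[...,::-1]
C=np.zeros((400,790,3),np.uint8)
C[:300,:400]=cv2.resize(w,(400,300));C[:380,405:785]=cv2.resize(b[140:240,155:255],(380,380));cv2.imwrite('pics/c6.png',C)
E
```

```text
grasp in pot [-0.0797  0.002   0.2822] F [-0.5776 -0.3327  0.4623] grip 0.06046269960105741 0.0 15.125
```

View pics/c6.png

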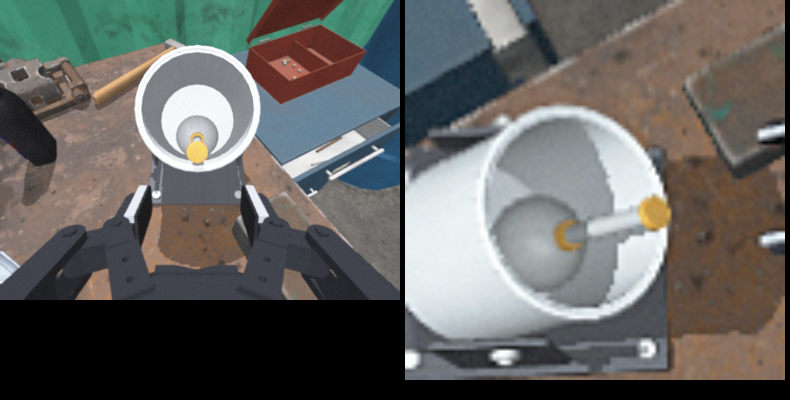

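The ball is down in the low corner of the pot (wrist (197,133), top crop (540,243)). The stem leans on the rim with its head at top crop (655,213), and the fingers are clear.

```bash
python3 -c "
from workcell import bot
print(bot.job_done())"
```

```text
the job is handed in; nothing more can be done
None
```

I lowered the float ball-first to the bottom of the pot while holding it and let go. It lies with its stem leaning on the rim, nothing else was touched, and the job is handed in at about 15 s (no verdict came back).

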